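# Turn a coated-sample carrier face up with a lifter

## Task

The sample carrier stands face down on its runners on the turning board, a little short of the low steel rail. Take the lifter by its green grip, ease the blade gently under the carrier's near edge, push the carrier on until you feel it stop at the rail, and lever it up and over, so that it comes to lie quite flat on the blue deck, copper sample up, wholly beyond the rail. Only the lifter may touch the carrier, and it must neither be lifted off the board into the air nor pressed hard, nor the board; then stand the lifter back on its black mat, and leave the other things alone.

Things in the scene. Friction and masses are not known exactly. Their poses are not given: they have to be found in the camera images.
- turning_board: Fixed blue-decked board, 96 mm wide (y), deck at z = 8 mm; origin in its underside. Own +x runs away from the robot, from the open front edge (x = -85 mm) to an end wall (inner face x = 100 mm, 8 mm high). Side walls 7 mm high, inner faces y = +-43 mm. A steel rail, a fixed rod 2.5 mm thick, lies across the deck; its near face was set anywhere from x = -12 to +6 mm: feel for it.
- carrier: Loose carrier, about 60 g: plate 60 (x) x 64 (y) x 4 mm, back black, sample face (own -z) orange with a copper disc; origin at the plate's centre. Starts back up (own +z up, +x along the board's +x within 5 degrees) on its two runners, in front of the rail. Pushed on, the far runner stops at the rail and the plate's far edge reaches out over it. Turned over, own +z is down.
- near_runner (a point): Middle of the foot of the carrier's runner nearest the robot. The two white runners on the sample face run along own y, 60 mm long, 4 mm high, at carrier x = -20 to -14 and +14 to +20 mm, so the plate's outer 10 mm overhangs 4 mm clear of the deck along its near and far edges.
- lifter: Loose lifter, about 120 g, standing on its blade: steel blade 85 x 36 x 2.5 mm with an upright green grip near the rear end, 22 (x) x 14 (y) mm, 12 to 90 mm above the blade's underside. Origin on the blade's underside below the grip; own +x along the blade to its tip, z up along the grip. The blade reaches from x = -20 to +65 mm.
- lifter_tip (a point): Middle of the blade's front edge, on the underside: x = +65 mm in the lifter's frame.
- lifter_grip (a point): Point in the lifter's grip, 65 mm above the blade's underside, to be held across the 14 mm (own y).
- blade_mid (a point): Centre of the blade's underside, x = +22.5 mm in the lifter's frame.
- tool_mat: Fixed black rubber mat 140 x 90 x 3 mm on the worktop, on which the lifter stands; origin at the centre of its underside.
- pliers: Bystander: orange-handled pliers, 162 mm long, lying loose.
- screwdriver_small: Bystander: small screwdriver with a red handle, 136 mm long, lying loose.
- copper_coil: Bystander: coil of copper tube, 108 x 91 x 23 mm, lying loose.
- tube_cutter: Bystander: red tube cutter, 32 x 58 x 20 mm, lying loose.
- brass_union: Bystander: brass pipe union, 22 x 39 x 19 mm, lying loose.
- steel_tee: Bystander: steel pipe tee, 29 x 36 x 14 mm, lying loose.

How it is judged:
By the outcome, as a careful person would: the job done as asked, in the order asked, and still so for the second after the job is handed in, with the robot touching nothing.
It also fails if it takes over 58 s, if anything falls off the work surface, if the arm or the gripper's body presses on something with over 40 N, if the wrist force passes 120 N, or if a joint passes its speed limit or range.

## Robot

A 6-joint arm with a two-finger parallel gripper is mounted at the origin on a cart in front of the work surface, level with it; the furniture and walls round the work are solid. World frame = base frame: x ahead of the robot, y to its left, z up, the work surface at z = 0. Lengths are in m, angles in rad, forces in N, time in s.
With the tool pointing down it reaches from about 0.25 to 0.725 m from the base axis. Payload 4 kg.
Tool frame: the origin (TCP) lies at the very end of the fingers, on their centre line; the grasp point (between the pads) lies 19 mm behind it; z points along the fingers, y is the line along which they close (so a half turn about z gives the same grasp; the last joint's range is limited). The gripper opens to 85 mm and grips with 20 to 120 N. Pads are 22 mm wide; open, the fingers measure 114 mm over their backs; the gripper's body (76 mm by 85 mm) begins 54 mm behind the grasp point. The pads swing forward as they close: fully open they stand 13 mm farther back than shut.
Start: joints at [1.208, 0.241, 0.005, 1.335, 0, 1.571], TCP at [0.177, 0.467, 0.231] pointing down, gripper open.
Joint ranges: [-2.72, 2.72], [-1.05, 1.87], [-1.09, 1.28], [-1.99, 2.15], [-1.42, 1.44], [-3.14, 3.14]. Speed limits (rad/s): [2.79, 2.79, 3.14, 3.14, 3.14, 3.14].

## Interface

Orientations are given as a unit quaternion [x, y, z, w].
In Python, from workcell import bot, vision, workorder, boxes_of gives the robot as it stands.
- The arm moves only by the tool send_rows, never from a script. Its argument "motion" is text: rows parted by semicolons, each of 5 numbers parted by spaces: the closure, from -1 (fully open) to 1 (shut), so that 0 is half open, then the shift along the tool's x, y, z in cm, then the turn about the tool's z in rad. In form: claw x y z twist; .... A call has 1 to 5 rows; each row is the pose to reach, as a shift and turn from the pose commanded when the call began, along the tool's axes at that moment; what a row does not reach only later rows make up. A row lasts 1/10 s, in which the tool goes at most 50 mm and 8.59 degrees, less where a joint would pass 70% of its speed; a pose out of reach is approached as far as the arm can. A call with a gripper value outside its range is refused whole. The fingers move at their own pace and stop on an object; the grip force is fixed at half the most. Time passes only in rows, so rows that repeat a pose let the fingers close. It gives the time, the measured TCP pose, the force, the opening and the grip force at its end, in the units of the state.
- bot.get_obs(): the state, without advancing time (a new reading comes with each control period).
- vision.camera(name): name is "scene" or "top" or "wrist"; returns the picture (420x560x3 uint8, red, green, blue); there is no depth.
- vision.camera_model(name): a dict with "fov_y" (degrees; the focal length in pixels is half the picture's height over the tangent of half this angle, whatever the lens; pixels are square), "cx", "cy" (the principal point, pixels), "world_from_camera" (4x4, takes a point from camera to world coordinates); the wrist camera has in their place "hand_eye" (4x4, takes a point from camera to tool coordinates, whose origin is the TCP and whose axes are the flange's). Camera axes: x right, y down, z forward; pixel columns grow to the right and rows downward; lengths in m; the calibration is good to about 2 mm. A picture is of the moment at which its call begins: read the wrist's pose just before it. camera_model takes no time and is no camera call.
- workorder.job_done(): hands the job in; it is judged then, once.
Trained networks look in the newest picture that a camera, given by its name, has taken for a name from the list of things; names that differ only in an ending like _2 or _b are one class to them, and where a whole thing is asked for, a point or a joint stands for the part that bears it (a point fixed in the world has none). Each returns a list of dicts, best first, with "conf" (0 to 1); they miss things now and then, are a little off and sometimes report something else, mostly with a low value. They report only what shows in the picture. A call takes as long as a camera call.
- boxes_of(camera, target): "rect" ([centre column, centre row, width, height] in pixels, round what is visible of it).
The state is a dict: "clock": time; "joint_pos": joint angles; "joint_vel": joint speeds; "tau": joint torques, N m; "eef_pos": TCP position; "tool_rot": TCP orientation; "ft_force": force on the tool from outside, world axes, zero at the start; "ft_torque": the same for the moment, N m; "grip_width": finger opening in m; "grasp_force": force on a finger pad.
Only numpy, scipy, OpenCV 4.12 (cv2) and the standard library are available. Lean on these libraries where they do the work, as an engineer would, in place of code of your own. Each camera call takes 0.05 s, during which the arm holds its last target. There are 200 camera calls.

## Working session

There is one attempt and no reset: what is moved stays moved. The work goes in short steps, Python scripts to look and compute and a tool call to move; the robot and the scene stay as the last step left them, time stands still between calls to the robot, and variables do not carry over. Pictures are saved under pics/ and viewed, at most 10 in all, crops included, and the job is handed in when it is done.

Besides the shell and the picture viewer there is one more tool, called after "Request:" as a command line: name --argument value ..., lists and objects as JSON in quotes. send_rows: Moves the arm, as the interface text tells. Its arguments: {"type":"object","properties":{"motion":{"type":"string"}},"required":["motion"]}

```bash
mkdir -p pics; ls; cat > h.py <<'E'
from workcell import bot, vision, workorder, boxes_of
import numpy as np, cv2
from scipy.spatial.transform import Rotation as R
def snap(c,f):
    o=bot.get_obs(); im=vision.camera(c); cv2.imwrite('pics/'+f,im[:,:,::-1]); return o,im
def model(c,o=None):
    m=vision.camera_model(c); f=210/np.tan(np.radians(m['fov_y'])/2)
    if 'world_from_camera' in m: T=np.array(m['world_from_camera'])
    else:
        W=np.eye(4); W[:3,:3]=R.from_quat(o['tool_rot']).as_matrix(); W[:3,3]=o['eef_pos']; T=W@np.array(m['hand_eye'])
    return f,m['cx'],m['cy'],T
def p2w(c,u,v,z,o=None):
    f,cx,cy,T=model(c,o); d=T[:3,:3]@np.array([(u-cx)/f,(v-cy)/f,1]); p=T[:3,3]; return p+d*(z-p[2])/d[2]
def w2p(c,P,o=None):
    f,cx,cy,T=model(c,o); q=np.linalg.inv(T)@np.append(P,1); return np.array([cx+f*q[0]/q[2],cy+f*q[1]/q[2]])
E
python3 - <<'E'
from h import *
o,im=snap('top','top1.png'); print(vision.camera_model('top'))
for t in ['lifter','carrier','turning_board','tool_mat','lifter_grip']: print(t,boxes_of('top',t)[:2])
o,im=snap('scene','scene1.png'); print(o)
E
```

```text
pics
{'fov_y': 56.24883931582097, 'cx': 278.9510102035784, 'cy': 202.32143319090463, 'world_from_camera': array([[-0.00612725, -0.99425146,  0.10689481,  0.5292856 ],
       [-0.99996214,  0.00543157, -0.00679804,  0.07354354],
       [ 0.00617835, -0.10693242, -0.9942471 ,  0.91812979],
       [ 0.        ,  0.        ,  0.        ,  1.        ]])}
lifter [{'rect': [193.5, 253.4, 32.2, 40.7], 'conf': 0.81}]
carrier [{'rect': [308.2, 230.9, 30.2, 30.1], 'conf': 0.87}, {'rect': [409.6, 195.6, 57.2, 16.4], 'conf': 0.55}]
turning_board [{'rect': [309.5, 212.9, 50.4, 89.8], 'conf': 0.76}]
tool_mat [{'rect': [190.0, 255.2, 54.6, 74.5], 'conf': 0.82}, {'rect': [408.1, 243.9, 36.1, 63.7], 'conf': 0.45}]
lifter_grip [{'rect': [190.4, 255.9, 32.3, 37.9], 'conf': 0.88}]
{'clock': 0.3, 'joint_pos': array([1.20797998e+00, 2.40916883e-01, 4.60164669e-03, 1.33519280e+00,
       5.03478543e-06, 1.57077979e+00]), 'joint_vel': array([-0.0007657 , -0.00270615,  0.00425042, -0.0005099 ,  0.00076456,
       -0.00213059]), 'tau': array([-9.04462304e-04, -3.71849942e+01,  2.52249813e+01,  9.16341523e-03,
       -9.12204541e-05,  6.51370755e-06]), 'eef_pos': array([0.17738356, 0.4672684 , 0.23099577]), 'tool_rot': array([ 1.80406674e-01,  9.83592042e-01, -3.49561762e-04, -6.66806440e-05]), 'ft_force': array([0.45494891, 0.41665771, 0.11153554]), 'ft_torque': array([-0.05891025,  0.03398927,  0.02923862]), 'grasp_force': 0.0, 'grip_width': 0.08542870908606953}
```

```bash
python3 - <<'E'
from h import *
im=cv2.imread('pics/top1.png'); c=im[150:310,130:370]; cv2.imwrite('pics/top1c.png',cv2.resize(c,None,fx=3.3,fy=3.3,interpolation=cv2.INTER_CUBIC))
E
```

```text
(no output)
```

View pics/top1c.png

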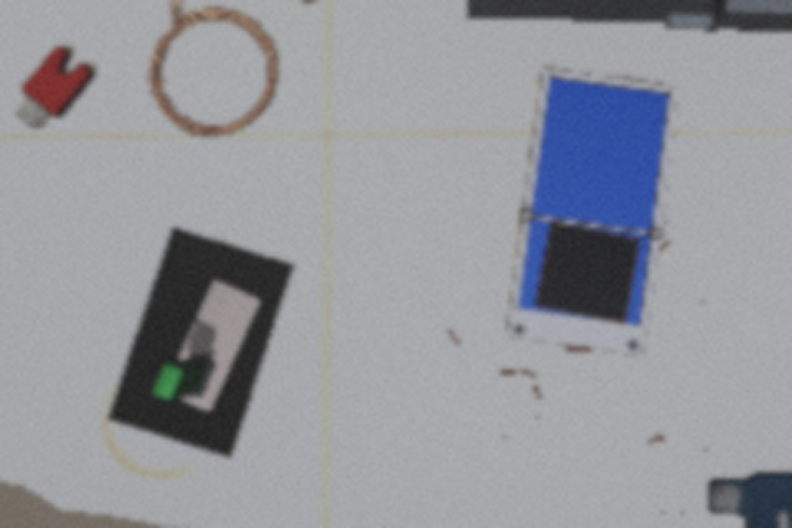

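View pics/scene1.png

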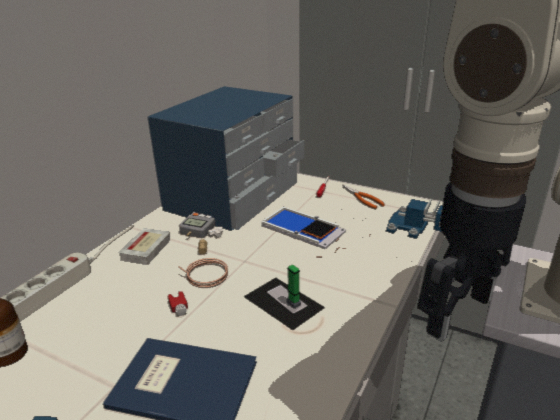

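The top picture shows the mat with the lifter at about (195,255) px, its green grip top at (181,265). The carrier is at (308,232), just short of the rail (row ~218), with the board's axis tilted a little. Next I get rough positions and hover over the lifter.

```bash
python3 - <<'E'
from h import *
q=lambda a,b,z:p2w('top',130+a/3.3,150+b/3.3,z).round(4)
print('griptop',q(167,380,.093)); a,b=q(210,410,.0055),q(260,298,.0055); print('blade side',a,b,np.linalg.norm(b-a),np.degrees(np.arctan2(*(b-a)[1::-1])))
print('front edge',q(213,280,.0055),q(260,298,.0055))
print('carrier corners',[q(*p,.016) for p in [(550,222),(638,234),(628,320),(538,308)]])
print('board far/near', [q(*p,.008) for p in [(548,78),(668,92),(640,325),(518,312)]])
o=bot.get_obs(); M=R.from_quat(o['tool_rot']).as_matrix(); print(M.round(3)); print(vision.camera_model('wrist'))
E
```

```text
griptop [0.4881 0.2726 0.093 ]
blade side [0.463  0.2635 0.0055] [0.5401 0.2299 0.0055] 0.08410332930389856 -23.54745980105943
front edge [0.5528 0.263  0.0055] [0.5401 0.2299 0.0055]
carrier corners [array([0.5915, 0.0268, 0.016 ]), array([ 0.5827, -0.0344,  0.016 ]), array([ 0.5232, -0.0264,  0.016 ]), array([0.5319, 0.0358, 0.016 ])]
board far/near [array([0.6947, 0.0267, 0.008 ]), array([ 0.6842, -0.0586,  0.008 ]), array([ 0.5197, -0.0356,  0.008 ]), array([0.5292, 0.0494, 0.008 ])]
[[-0.935  0.355 -0.   ]
 [ 0.355  0.935 -0.   ]
 [-0.    -0.001 -1.   ]]
{'fov_y': 63.47517738041054, 'cx': 279.62332350429017, 'cy': 212.8109786567697, 'hand_eye': array([[-6.74536479e-04, -9.52252263e-01, -3.05311599e-01,
         7.81607740e-02],
       [ 9.99999770e-01, -6.64705283e-04, -1.36153406e-04,
        -3.68113244e-04],
       [-7.32898436e-05, -3.05311621e-01,  9.52252492e-01,
        -1.41817468e-01],
       [ 0.00000000e+00,  0.00000000e+00,  0.00000000e+00,
         1.00000000e+00]])}
```

Request:
send_rows --motion "-0.3 -36 -7.2 2 0.03;-0.3 -36 -7.2 2 0.03;-0.3 -36 -7.2 2 0.03;-0.3 -36 -7.2 2 0.03;-0.3 -36 -7.2 2 0.03"

```text
clock: 0.85
eef_pos: [0.3904, 0.3336, 0.2178]
tool_rot: [0.195, 0.981, 0.0, 0.0]
ft_force: [-0.5, 0.5, -0.5]
grip_width: 0.0555
grasp_force: 0.0
```

Request:
send_rows --motion "-0.3 0 0 0 0"

```text
clock: 0.95
eef_pos: [0.3933, 0.3313, 0.2172]
tool_rot: [0.199, 0.98, -0.0, 0.001]
ft_force: [-1.1, 0.4, -0.1]
grip_width: 0.0553
grasp_force: 0.0
```

Request:
send_rows --motion "-0.2 -11 -1.7 1.7 0;-0.2 -11 -1.7 1.7 0;-0.2 -11 -1.7 1.7 0;-0.2 -11 -1.7 1.7 0;-0.2 -11 -1.7 1.7 0"

```text
clock: 1.45
eef_pos: [0.4831, 0.2776, 0.2006]
tool_rot: [0.195, 0.981, -0.0, -0.001]
ft_force: [-0.2, 0.1, 0.4]
grip_width: 0.0511
grasp_force: 0.0
```

```bash
python3 - <<'E'
from h import *
o,im=snap('wrist','w1.png'); print(o['eef_pos'],o['tool_rot'])
for P in [(0.4885,.2723,.093),(.4885,.2723,.003)]: print(w2p('wrist',P,o))
E
```

```text
[0.48305233 0.27756526 0.20063085] [ 1.94938802e-01  9.80815205e-01 -1.87317193e-05 -6.29929052e-04]
[276.60289288 219.37979386]
[277.36150813 191.16275267]
```

View pics/w1.png

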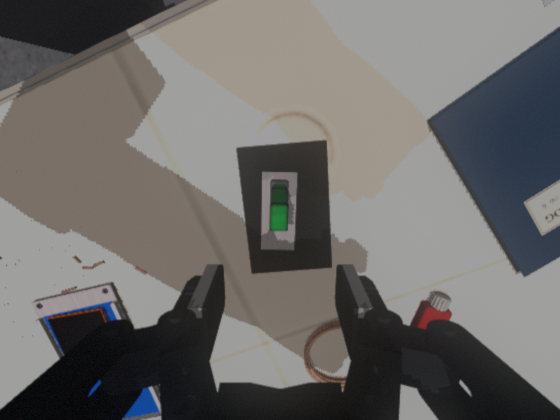

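The wrist view has the lifter upright and aligned with the image: grip top around (279,218), blade columns 262–297 and rows 172–250.

```bash
python3 - <<'E'
from h import *
o=dict(eef_pos=[0.48305233,0.27756526,0.20063085],tool_rot=[ 1.94938802e-01,9.80815205e-01,-1.87317193e-05,-6.29929052e-04])
im=cv2.imread('pics/w1.png'); h=cv2.cvtColor(im,cv2.COLOR_BGR2HSV)
g=((h[...,0]>50)&(h[...,0]<75)&(h[...,1]>150)&(h[...,2]>120)).astype(np.uint8); g[:150]=0;g[260:]=0
ys,xs=np.nonzero(g); print('lit',xs.min(),xs.max(),ys.min(),ys.max())
b=((h[...,1]<60)&(h[...,2]>90)).astype(np.uint8); b=b*0+b; m=np.zeros_like(b); m[155:262,254:316]=1; b*=m
n,l,s,c=cv2.connectedComponentsWithStats(b); i=1+s[1:,4].argmax(); r=cv2.minAreaRect(np.argwhere(l==i)[:,::-1].astype(np.float32)); print(s[i],r)
box=cv2.boxPoints(r); W=np.array([p2w('wrist',u,v,.0055,o) for u,v in box]); print(W.round(4))
M=R.from_quat(o['tool_rot']).as_matrix(); print('tool rel',((W-o['eef_pos'])@M).round(4))
print('griptop rel',[((p2w('wrist',u,v,.093,o)-o['eef_pos'])@M).round(4) for u,v in [(xs.min(),ys.min()),(xs.max()+1,ys.max()+1)]])
E
```

```text
lit 273 283 215 228
[ 261  172   36   77 1620] ((278.30499267578125, 209.9952392578125), (34.453163146972656, 76.78203582763672), 1.3971810340881348)
[[0.5389 0.2312 0.0055]
 [0.463  0.2663 0.0055]
 [0.477  0.2979 0.0055]
 [0.5541 0.2651 0.0055]]
tool rel [[-0.0696 -0.0214  0.1951]
 [ 0.0139 -0.018   0.1952]
 [ 0.0131  0.0165  0.1951]
 [-0.0706  0.0157  0.195 ]]
griptop rel [array([-0.0036, -0.0055,  0.1076]), array([-0.0151,  0.003 ,  0.1076])]
```

Request:
send_rows --motion "-0.2 -0.6 -0.1 5 0.024;-0.2 -0.6 -0.1 10 0.024;-0.2 -0.6 -0.1 14 0.024;-0.2 -0.6 -0.1 15.2 0.024;-0.2 -0.6 -0.1 15.2 0.024"

```text
clock: 2.0
eef_pos: [0.4869, 0.2741, 0.0475]
tool_rot: [0.206, 0.979, -0.001, -0.002]
ft_force: [-1.1, -0.5, 0.9]
grip_width: 0.0509
grasp_force: 0.0
```

Request:
send_rows --motion "-0.2 0 0 0 0;-0.2 0 0 0 0"

```text
clock: 2.2
eef_pos: [0.491, 0.2753, 0.0516]
tool_rot: [0.207, 0.978, 0.002, 0.002]
ft_force: [0.0, -0.1, -0.2]
grip_width: 0.0512
grasp_force: 0.0
```

Request:
send_rows --motion "-0.2 0 0 0 0;-0.2 0 0 0 0;-0.2 0 0 0 0"

```text
clock: 2.5
eef_pos: [0.4897, 0.2739, 0.0495]
tool_rot: [0.207, 0.978, 0.0, 0.001]
ft_force: [-0.4, -0.4, -0.9]
grip_width: 0.0512
grasp_force: 0.0
```

```bash
python3 - <<'E'
from h import *
o,im=snap('wrist','w2.png'); print(o['eef_pos'],o['tool_rot'])
for t in ['lifter_grip','lifter']: print(boxes_of('wrist',t)[:1])
o=bot.get_obs();print(o['eef_pos'],o['joint_vel'])
E
```

```text
[0.48965544 0.27393885 0.04951728] [2.06965760e-01 9.78347941e-01 4.54128810e-04 5.23146970e-04]
[]
[{'rect': [279.3, 285.6, 63.2, 154.3], 'conf': 0.64}]
[0.48926748 0.27370571 0.04885438] [ 6.06633615e-04  3.06670485e-03 -8.54809875e-04  1.24752765e-03
 -1.74515660e-04 -8.90617146e-05]
```

View pics/w2.png

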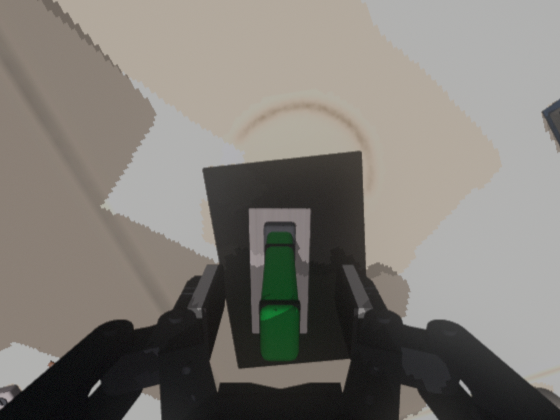

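The grip stands centred between the fingers (column 280), and the blade is symmetric and in line with them. Closing.

Request:
send_rows --motion "1 0 0 0 0;1 0 0 0 0;1 0 0 0 0;1 0 0 0 0;1 0 0 0 0"

```text
clock: 3.15
eef_pos: [0.4893, 0.2738, 0.0487]
tool_rot: [0.207, 0.978, 0.0, 0.0]
ft_force: [0.2, 0.8, -1.3]
grip_width: 0.0137
grasp_force: 58.7
```

Request:
send_rows --motion "1 0 0 0 0;1 0 0 0 0;1 0 0 0 0;1 0 0 0 0"

```text
clock: 3.55
eef_pos: [0.4892, 0.2738, 0.0487]
tool_rot: [0.207, 0.978, 0.0, 0.0]
ft_force: [-0.2, -0.6, -0.3]
grip_width: 0.0132
grasp_force: 58.5
```

```bash
python3 - <<'E'
from h import *
o=bot.get_obs();print(o)
E
```

```text
{'clock': 3.55, 'joint_pos': array([ 5.10232117e-01,  5.00495764e-01, -1.16366656e-01,  9.53814834e-01,
        2.98115326e-05,  9.27056609e-01]), 'joint_vel': array([-0.00180976,  0.00010301,  0.00023528, -0.00218779,  0.00048883,
        0.0003888 ]), 'tau': array([-4.29219450e-02, -4.55728984e+01,  2.11669350e+01,  2.43944423e-01,
       -3.66162602e-02, -2.34909887e-03]), 'eef_pos': array([0.48924084, 0.27382061, 0.0487032 ]), 'tool_rot': array([2.06906764e-01, 9.78360663e-01, 5.04163616e-05, 3.49997018e-05]), 'ft_force': array([-0.24827877, -0.56849001, -0.26136107]), 'ft_torque': array([ 0.05433066, -0.12809001, -0.0507858 ]), 'grasp_force': 58.49093019962311, 'grip_width': 0.013177901855569364}
```

Request:
send_rows --motion "1 0 0 -3 0;1 0 0 -6 0;1 -0.5 -3.5 -8 -0.04;1 -1 -8 -10 -0.1;1 -2 -13 -10 -0.15"

```text
clock: 4.05
eef_pos: [0.4561, 0.1477, 0.1513]
tool_rot: [0.131, 0.991, 0.001, 0.002]
ft_force: [1.8, -0.3, -0.9]
grip_width: 0.0135
grasp_force: 59.1
```

Request:
send_rows --motion "1 -0.5 -5 0 -0.05;1 -1 -10 0 -0.1;1 -1.5 -12.5 0 -0.127;1 -1.5 -12.5 0 -0.127;1 -1.5 -12.5 0 -0.127"

```text
clock: 4.55
eef_pos: [0.4363, 0.0228, 0.1487]
tool_rot: [0.071, 0.997, 0.0, -0.0]
ft_force: [0.2, 0.1, -0.9]
grip_width: 0.0133
grasp_force: 59.1
```

Request:
send_rows --motion "1 0 0 0 0;1 0 0 0 0"

```text
clock: 4.75
eef_pos: [0.4367, 0.0243, 0.1486]
tool_rot: [0.069, 0.998, 0.0, -0.0]
ft_force: [-0.6, 0.1, -1.5]
grip_width: 0.0133
grasp_force: 59.1
```

```bash
python3 - <<'E'
from h import *
o,im=snap('wrist','w3.png'); print(o['eef_pos'].tolist(),o['tool_rot'].tolist(),o['ft_force'])
E
```

```text
[0.43667931863880916, 0.024250768647459366, 0.14856913661449708] [0.06894716668436512, 0.9976202993452759, 7.358000595125606e-05, -0.00014534931439145644] [-0.59365187  0.13340288 -1.49798277]
```

View pics/w3.png

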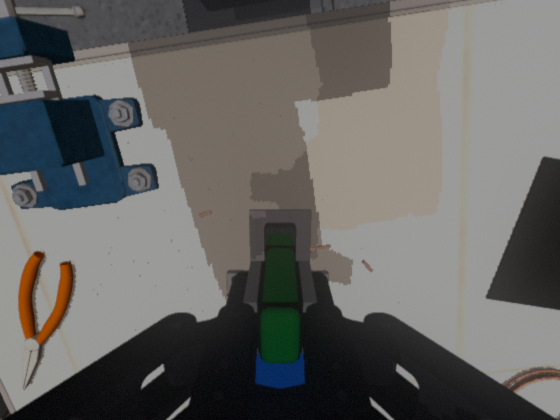

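The wrist view looks back under the hand: the grip is held straight (column 280), and the carrier is hidden by the fingers. I use the top camera for alignment from here.

Request:
send_rows --motion "1 0.3 -0.4 3 0;1 0.5 -0.68 6 0;1 0.5 -0.68 8.5 0;1 0.5 -0.68 9.2 0;1 0.5 -0.68 9.2 0"

```text
clock: 5.3
eef_pos: [0.4299, 0.0177, 0.0559]
tool_rot: [0.069, 0.998, -0.0, -0.001]
ft_force: [-0.1, -0.9, -0.4]
grip_width: 0.0132
grasp_force: 59.1
```

Request:
send_rows --motion "1 0 0 0 0;1 0 0 0 0;1 0 0 0 0"

```text
clock: 5.6
eef_pos: [0.4318, 0.0173, 0.0578]
tool_rot: [0.07, 0.998, 0.0, 0.001]
ft_force: [-0.6, 0.1, -0.9]
grip_width: 0.0134
grasp_force: 59.1
```

```bash
python3 - <<'E'
from h import *
o,im=snap('top','top2.png'); print(o['eef_pos'].tolist(),o['tool_rot'].tolist(),o['ft_force'])
c=im[195:285,255:355,::-1]; cv2.imwrite('pics/top2c.png',cv2.resize(c,None,fx=6,fy=6,interpolation=cv2.INTER_CUBIC))
E
```

```text
[0.4318004660500595, 0.017325348500657475, 0.05784723682748445] [0.06977350380875724, 0.9975620520668548, 0.00013046243267753171, 0.0012623081908446692] [-0.59765325  0.1366146  -0.88973606]
```

View pics/top2c.png

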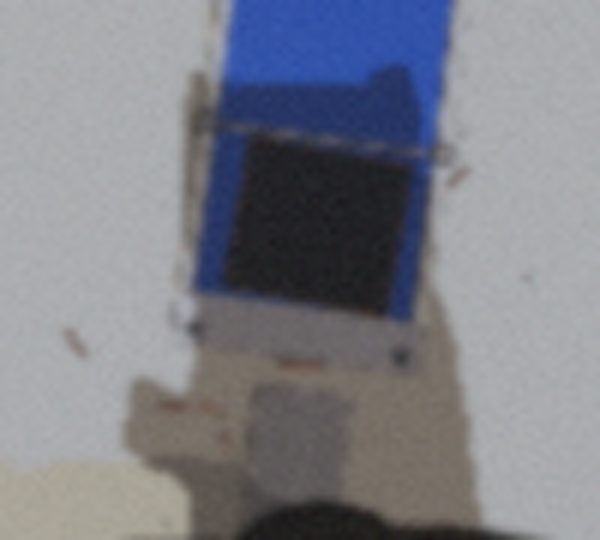

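The blade tip's middle is at (302,390) in the crop, about 33 mm short of the carrier's near edge, and centred to within 2 mm. The rail shows about 4 mm beyond the carrier's far edge. Setting the height now.

Request:
send_rows --motion "1 -0.7 0.15 0.1 0;1 -1.4 0.15 0.1 0;1 -2 0.15 0.1 0;1 -2 0.15 0.1 0;1 -2 0.15 0.1 0"

```text
clock: 6.15
eef_pos: [0.4507, 0.0158, 0.0555]
tool_rot: [0.07, 0.998, -0.0, -0.0]
ft_force: [0.4, 0.6, -1.3]
grip_width: 0.0132
grasp_force: 59.1
```

Request:
send_rows --motion "1 0 0 0 0;1 0 0 0 0;1 0 0 0 0;1 0 0 0 0;1 0 0 0 0"

```text
clock: 6.65
eef_pos: [0.4506, 0.0159, 0.0557]
tool_rot: [0.07, 0.998, 0.0, 0.0]
ft_force: [0.4, 0.5, -1.2]
grip_width: 0.0133
grasp_force: 59.1
```

Request:
send_rows --motion "1 0 0 0 0;1 0 0 0 0;1 0 0 0 0"

```text
clock: 6.95
eef_pos: [0.4507, 0.0159, 0.0557]
tool_rot: [0.07, 0.998, -0.0, 0.0]
ft_force: [-0.2, -0.4, -1.6]
grip_width: 0.0128
grasp_force: 59.1
```

Request:
send_rows --motion "1 0 0 0.06 0;1 0 0 0.12 0;1 0 0 0.12 0;1 0 0 0.12 0;1 0 0 0.12 0"

```text
clock: 7.45
eef_pos: [0.4507, 0.0159, 0.0545]
tool_rot: [0.07, 0.998, 0.0, 0.0]
ft_force: [0.1, 0.2, -1.8]
grip_width: 0.0136
grasp_force: 59.1
```

Request:
send_rows --motion "1 -0.2 0 0 0;1 -0.4 0 0 0;1 -0.6 0 0 0;1 -0.8 0 0 0;1 -0.9 0 0 0"

```text
clock: 7.95
eef_pos: [0.46, 0.0146, 0.0545]
tool_rot: [0.07, 0.998, 0.0, 0.0]
ft_force: [0.1, 0.2, -1.6]
grip_width: 0.0133
grasp_force: 59.1
```

Request:
send_rows --motion "1 0 0 0 0;1 0 0 0 0;1 0 0 0 0;1 0 0 0 0"

```text
clock: 8.35
eef_pos: [0.4595, 0.0147, 0.0545]
tool_rot: [0.07, 0.998, 0.0, -0.0]
ft_force: [-1.1, 1.1, -1.4]
grip_width: 0.0133
grasp_force: 59.1
```

Request:
send_rows --motion "1 -0.1 0 0 0;1 -0.2 0 0 0;1 -0.3 0 0 0;1 -0.4 0 0 0;1 -0.5 0 0 0"

```text
clock: 8.85
eef_pos: [0.4647, 0.0139, 0.0545]
tool_rot: [0.07, 0.998, -0.0, -0.0]
ft_force: [-0.2, 0.5, -1.2]
grip_width: 0.0134
grasp_force: 59.1
```

Request:
send_rows --motion "1 -0.1 0 0 0;1 -0.2 0 0 0;1 -0.3 0 0 0;1 -0.4 0 0 0;1 -0.5 0 0 0"

```text
clock: 9.35
eef_pos: [0.4696, 0.0132, 0.0545]
tool_rot: [0.07, 0.998, -0.0, -0.0]
ft_force: [-0.4, -0.4, -2.0]
grip_width: 0.0133
grasp_force: 59.1
```

```bash
python3 - <<'E'
from h import *
o,im=snap('top','top3.png'); print(o['eef_pos'],o['ft_force'])
o,im2=snap('scene','scene3.png')
a=cv2.resize(im[195:285,255:355,::-1],(500,450),interpolation=cv2.INTER_CUBIC)
u,v=w2p('scene',(.55,0,.01)).astype(int); b=cv2.resize(im2[v-40:v+50,u-30:u+30,::-1],(300,450),interpolation=cv2.INTER_CUBIC)
cv2.imwrite('pics/m3.png',np.hstack([a,b]))
E
```

```text
[0.46958889 0.01324102 0.05448137] [-0.43326075 -0.35727027 -2.03902169]
```

View pics/m3.png

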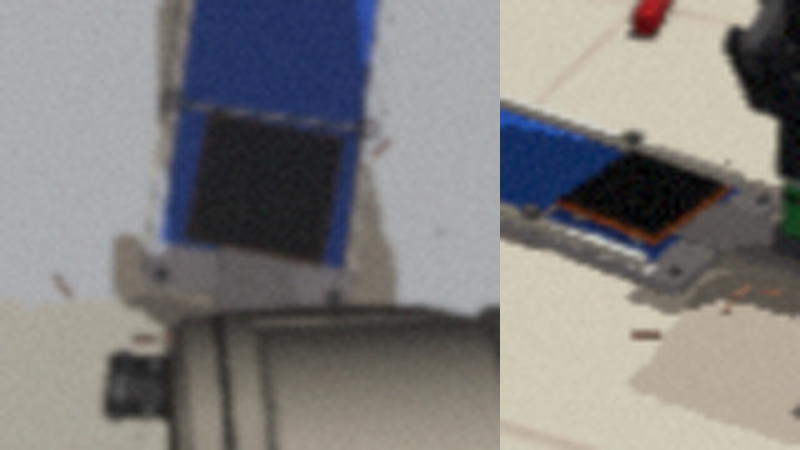

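The blade tip is now at or under the near edge. The carrier's corners are where they were before, at (190,240) and (325,262). Pushing on gently.

Request:
send_rows --motion "1 -0.1 0 0 0;1 -0.2 0 0 0;1 -0.3 0 0 0;1 -0.4 0 0 0;1 -0.5 0 0 0"

```text
clock: 9.95
eef_pos: [0.4743, 0.0125, 0.0544]
tool_rot: [0.07, 0.998, -0.0, -0.0]
ft_force: [-0.7, 0.3, -1.3]
grip_width: 0.0132
grasp_force: 59.1
```

Request:
send_rows --motion "1 -0.1 0 0 0;1 -0.2 0 0 0;1 -0.3 0 0 0;1 -0.4 0 0 0;1 -0.5 0 0 0"

```text
clock: 10.45
eef_pos: [0.4795, 0.0119, 0.0545]
tool_rot: [0.07, 0.998, 0.0, -0.0]
ft_force: [-0.6, -0.2, -1.5]
grip_width: 0.0133
grasp_force: 59.1
```

Request:
send_rows --motion "1 -0.1 0 0 0;1 -0.2 0 0 0;1 -0.2 0 0 0;1 -0.2 0 0 0;1 -0.2 0 0 0"

```text
clock: 10.95
eef_pos: [0.4815, 0.0116, 0.0546]
tool_rot: [0.07, 0.998, 0.0, 0.0]
ft_force: [-0.0, 0.4, -1.6]
grip_width: 0.0137
grasp_force: 59.1
```

```bash
cat >t.py <<'E'
from h import *
o,im=snap('top','topm.png'); print(o['eef_pos'],o['ft_force'])
h=cv2.cvtColor(im,cv2.COLOR_RGB2HSV)
m=np.zeros(im.shape[:2],np.uint8); m[205:260,285:335]=1
b=((h[...,2]<75)&(h[...,1]<110)).astype(np.uint8)*m
b=cv2.morphologyEx(b,cv2.MORPH_OPEN,np.ones((5,5)))
n,l,s,c=cv2.connectedComponentsWithStats(b); i=1+s[1:,4].argmax(); r=cv2.minAreaRect(np.argwhere(l==i)[:,::-1].astype(np.float32))
print(s[i],c[i],r,p2w('top',*c[i],.016))
E
python3 t.py; sed 's/^o,im=.*/im=cv2.imread("pics\/top3.png")[:,:,::-1]/' t.py|python3 -
```

```text
[0.481506   0.01158746 0.05456883] [-0.03294124  0.37776911 -1.61042358]
[293 215  30  29 731] [307.39124487 228.79480164] ((307.3362731933594, 228.9781951904297), (28.15087127685547, 26.564905166625977), 7.594643592834473) [0.56484594 0.00251246 0.016     ]
[292 218  31  30 749] [307.41121495 232.24966622] ((307.55474853515625, 232.04151916503906), (28.380434036254883, 27.02898406982422), 10.619654655456543) [0.55694041 0.00257634 0.016     ]
```

Request:
send_rows --motion "1 -0.1 0 0 0;1 -0.2 0 0 0;1 -0.3 0 0 0;1 -0.4 0 0 0"

```text
clock: 11.4
eef_pos: [0.4854, 0.011, 0.0545]
tool_rot: [0.07, 0.998, 0.0, -0.0]
ft_force: [-0.3, -0.9, -1.1]
grip_width: 0.0134
grasp_force: 59.1
```

Request:
send_rows --motion "1 -0.05 0 0 0;1 -0.1 0 0 0;1 -0.1 0 0 0"

```text
clock: 11.7
eef_pos: [0.4861, 0.0109, 0.0545]
tool_rot: [0.07, 0.998, 0.0, -0.0]
ft_force: [-1.2, 0.7, -0.1]
grip_width: 0.0134
grasp_force: 59.1
```

Request:
send_rows --motion "1 -0.05 0 0 0;1 -0.1 0 0 0;1 -0.1 0 0 0"

```text
clock: 12.0
eef_pos: [0.4864, 0.0109, 0.0543]
tool_rot: [0.07, 0.998, 0.0, -0.001]
ft_force: [-3.4, 0.7, 1.6]
grip_width: 0.0134
grasp_force: 59.4
```

```bash
python3 t.py
```

```text
[0.48635459 0.01086959 0.05432523] [-3.40141803  0.68976005  1.5872304 ]
[293 213  30  29 730] [307.61643836 226.85616438] ((307.5692138671875, 226.94618225097656), (28.155881881713867, 26.295364379882812), 7.125016689300537) [0.56928533 0.00193377 0.016     ]
```

Stopped at the rail: −3.4 N along the push, and the hand has stopped advancing. I'll back off a touch to ease the pressure and then start lifting.

Request:
send_rows --motion "1 0.15 0 0 0;1 0.27 0 0 0;1 0.27 0 0 0;1 0.27 0 0 0;1 0.27 0 0 0"

```text
clock: 12.55
eef_pos: [0.4852, 0.0111, 0.0547]
tool_rot: [0.07, 0.998, -0.0, 0.0]
ft_force: [0.8, -0.7, -2.0]
grip_width: 0.0137
grasp_force: 59.1
```

Request:
send_rows --motion "1 0 0 -0.1 0;1 0.0 0 -0.2 0;1 -0.02 0 -0.4 0;1 -0.05 0 -0.6 0;1 -0.07 0 -0.79 0"

```text
clock: 13.05
eef_pos: [0.4855, 0.0111, 0.0626]
tool_rot: [0.07, 0.998, 0.0, 0.0]
ft_force: [-0.5, -0.3, -1.4]
grip_width: 0.0131
grasp_force: 59.1
```

```bash
cat >s.py <<'E'
from h import *
import sys
f=sys.argv[1]
o,im2=snap('scene','sc_%s.png'%f); print(o['eef_pos'],o['ft_force'])
u,v=w2p('scene',(.57,0,.03)).astype(int); b=cv2.resize(im2[v-45:v+45,u-60:u+50,::-1],(770,600),interpolation=cv2.INTER_CUBIC)
cv2.imwrite('pics/c_%s.png'%f,b)
E
python3 s.py a
```

```text
[0.48546318 0.01106123 0.06263655] [-0.50476204 -0.30960127 -1.40609993]
```

View pics/c_a.png

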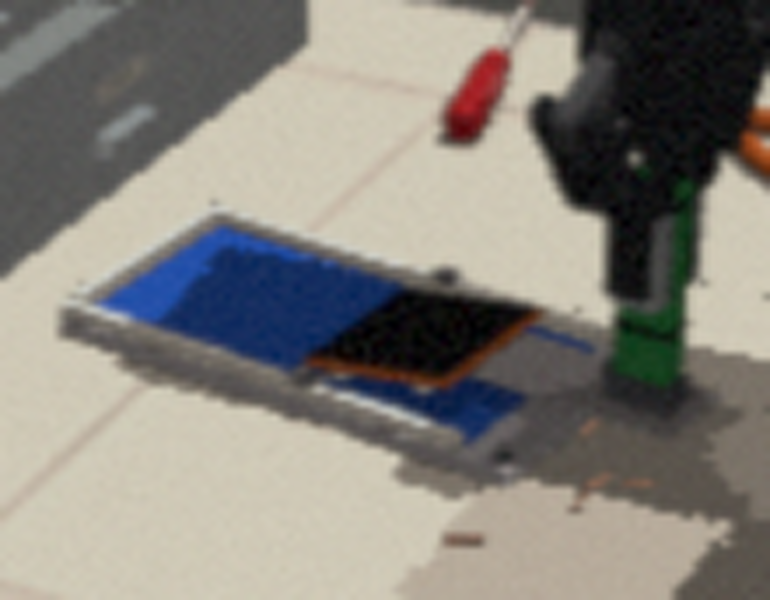

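The carrier's near side is raised on the blade, with its far edge out over the rail at about (305,355). Contact looks good, so I continue along the arc.

Request:
send_rows --motion "1 -0.07 0 -0.3 0;1 -0.15 0 -0.6 0;1 -0.26 0 -0.88 0;1 -0.4 0 -1.2 0;1 -0.54 0 -1.54 0"

```text
clock: 13.6
eef_pos: [0.4908, 0.0103, 0.0781]
tool_rot: [0.07, 0.998, 0.0, 0.0]
ft_force: [-0.0, -0.2, -2.0]
grip_width: 0.0136
grasp_force: 59.1
```

Request:
send_rows --motion "1 -0.12 0 -0.2 0;1 -0.24 0 -0.4 0;1 -0.37 0 -0.6 0;1 -0.5 0 -0.79 0;1 -0.5 0 -0.79 0"

```text
clock: 14.1
eef_pos: [0.496, 0.0096, 0.086]
tool_rot: [0.07, 0.998, 0.0, 0.0]
ft_force: [-0.0, 0.2, -1.9]
grip_width: 0.0131
grasp_force: 59.1
```

```bash
python3 s.py b
```

```text
[0.49604352 0.00956363 0.08598993] [-0.04702448  0.18586129 -1.88067937]
```

View pics/c_b.png

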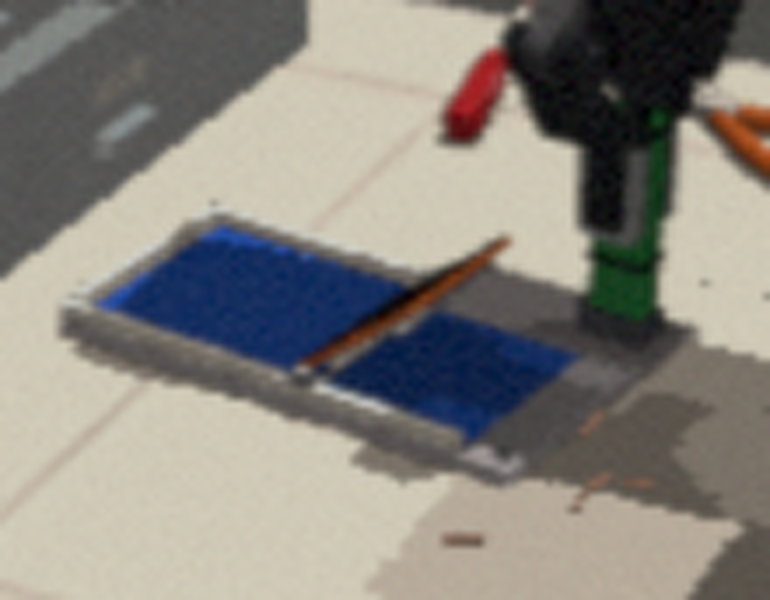

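The plate leans at about 40°, far edge down at the rail (300,370), resting on the blade tip. This is as planned, so I continue.

Request:
send_rows --motion "1 -0.2 0 -0.24 0;1 -0.41 0 -0.47 0;1 -0.63 0 -0.7 0;1 -0.88 0 -0.89 0;1 -1.13 0 -1.08 0"

```text
clock: 14.65
eef_pos: [0.5072, 0.008, 0.0968]
tool_rot: [0.07, 0.998, 0.0, 0.0]
ft_force: [0.8, -0.5, -2.0]
grip_width: 0.0128
grasp_force: 59.1
```

Request:
send_rows --motion "1 -0.26 0 -0.19 0;1 -0.54 0 -0.34 0;1 -0.82 0 -0.48 0;1 -1.12 0 -0.62 0;1 -1.42 0 -0.71 0"

```text
clock: 15.15
eef_pos: [0.5212, 0.006, 0.1037]
tool_rot: [0.07, 0.998, -0.0, 0.0]
ft_force: [0.3, -0.5, -1.8]
grip_width: 0.0132
grasp_force: 59.1
```

```bash
python3 s.py c
```

```text
[0.52121987 0.00599008 0.10372597] [ 0.32522255 -0.50809579 -1.8155793 ]
```

View pics/c_c.png

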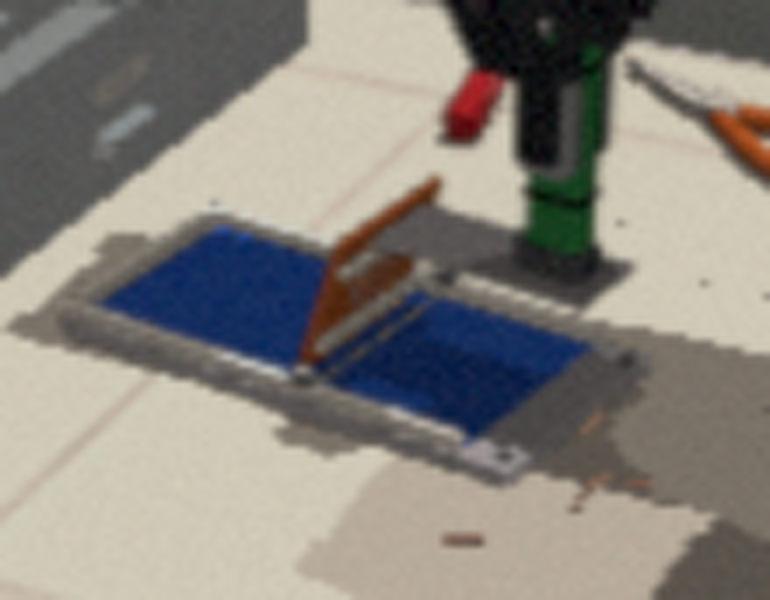

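The plate stands at about 73°, with its far edge just past the rail and the blade tip under the overhang. Now pushing it over slowly.

Request:
send_rows --motion "1 -0.25 0 -0.07 0;1 -0.5 0 -0.14 0;1 -0.75 0 -0.19 0;1 -1 0 -0.22 0;1 -1.25 0 -0.24 0"

```text
clock: 15.7
eef_pos: [0.5335, 0.0043, 0.106]
tool_rot: [0.07, 0.998, -0.0, 0.0]
ft_force: [-0.2, -0.3, -1.5]
grip_width: 0.0132
grasp_force: 59.1
```

Request:
send_rows --motion "1 -0.2 0 -0.02 0;1 -0.4 0 -0.02 0;1 -0.6 0 -0.02 0;1 -0.8 0 0 0;1 -1.0 0 0 0"

```text
clock: 16.2
eef_pos: [0.5433, 0.0029, 0.1059]
tool_rot: [0.07, 0.998, 0.0, -0.0]
ft_force: [-0.0, -0.3, -1.5]
grip_width: 0.0135
grasp_force: 59.1
```

Request:
send_rows --motion "1 -0.2 0 0 0;1 -0.4 0 0 0;1 -0.6 0 0 0;1 -0.6 0 0 0;1 -0.6 0 0 0"

```text
clock: 16.7
eef_pos: [0.5491, 0.002, 0.106]
tool_rot: [0.07, 0.998, -0.0, -0.0]
ft_force: [-0.9, -0.3, -1.5]
grip_width: 0.0131
grasp_force: 59.1
```

```bash
python3 s.py d
```

```text
[0.54909491 0.00204146 0.10595269] [-0.91646836 -0.3279294  -1.50734047]
```

View pics/c_d.png

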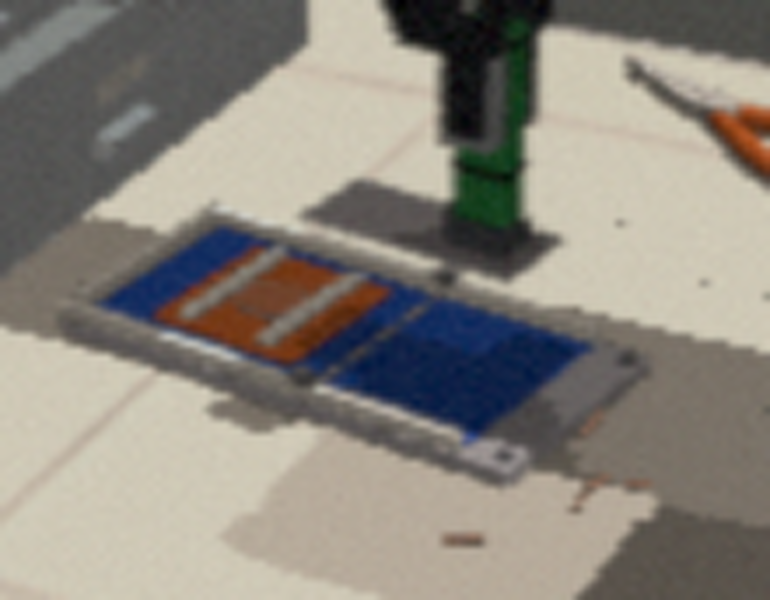

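The carrier lies flat, copper side up, wholly beyond the rail: its near edge runs from (300,360) to (390,295) and the rail from (300,375) to (440,280). Taking the lifter back to the mat.

Request:
send_rows --motion "1 0.5 0 -1.5 0;1 2 2 -3 0;1 3.5 6 -4 0.06;1 5 10.5 -4 0.12;1 6.5 15 -4 0.18"

```text
clock: 17.25
eef_pos: [0.5056, 0.1609, 0.1468]
tool_rot: [0.161, 0.987, 0.0, 0.001]
ft_force: [1.3, 0.4, -1.2]
grip_width: 0.0132
grasp_force: 59.1
```

Request:
send_rows --motion "1 0.5 3 0 0.03;1 0.5 6 0 0.06;1 0.5 8 0 0.08;1 0.5 8 0 0.08;1 0.5 8 0 0.08"

```text
clock: 17.75
eef_pos: [0.5256, 0.2371, 0.1456]
tool_rot: [0.198, 0.98, -0.001, -0.0]
ft_force: [-0.2, -0.5, -0.8]
grip_width: 0.0132
grasp_force: 59.2
```

Request:
send_rows --motion "1 0 0 0 0;1 0 0 0 0;1 0 0 0 0"

```text
clock: 18.05
eef_pos: [0.526, 0.2362, 0.1462]
tool_rot: [0.199, 0.98, -0.0, -0.0]
ft_force: [0.4, -1.0, -1.9]
grip_width: 0.0134
grasp_force: 59.2
```

```bash
cat > g.py <<'E'
from h import *
o=bot.get_obs(); M=R.from_quat(o['tool_rot']).as_matrix(); d=(np.array([.4893,.2738,.0489])-o['eef_pos'])@M*100
a=2*np.arctan2(o['tool_rot'][1],o['tool_rot'][0])-2*np.arctan2(.978361,.206907); print(o['eef_pos'],'cm',d.round(2),'twist',round(a,4))
E
python3 g.py
```

```text
[0.52603765 0.23622555 0.14619068] cm [4.85 2.03 9.73] twist 0.0158
```

Request:
send_rows --motion "1 2.5 1 2 0.016;1 4.85 2.03 5 0.016;1 4.85 2.03 7.5 0.016;1 4.85 2.03 8.5 0.016;1 4.85 2.03 8.5 0.016"

```text
clock: 18.55
eef_pos: [0.4883, 0.2737, 0.0596]
tool_rot: [0.207, 0.978, -0.001, -0.001]
ft_force: [0.2, 0.8, -1.2]
grip_width: 0.0134
grasp_force: 59.2
```

Request:
send_rows --motion "1 0 0 0 0;1 0 0 0 0;1 0 0 0 0;1 0 0 0 0"

```text
clock: 18.95
eef_pos: [0.4901, 0.2749, 0.062]
tool_rot: [0.207, 0.978, 0.001, 0.001]
ft_force: [-0.4, 0.1, -1.2]
grip_width: 0.0133
grasp_force: 59.2
```

```bash
python3 g.py
```

```text
[0.4900601  0.27488162 0.06197291] cm [ 0.03 -0.13  1.31] twist 0.0006
```

Request:
send_rows --motion "1 0 -0.05 0.3 0;1 0 -0.05 0.6 0;1 0 -0.05 0.9 0;1 0 -0.05 1.0 0;1 0 -0.05 1.0 0"

```text
clock: 19.45
eef_pos: [0.4888, 0.2741, 0.0505]
tool_rot: [0.206, 0.978, -0.0, -0.0]
ft_force: [-0.6, -0.2, -2.3]
grip_width: 0.0139
grasp_force: 59.2
```

Request:
send_rows --motion "1 0 0 0 0;1 0 0 0 0;1 0 0 0 0"

```text
clock: 19.75
eef_pos: [0.4892, 0.2744, 0.0511]
tool_rot: [0.206, 0.978, 0.0, 0.0]
ft_force: [-0.6, -0.1, -1.7]
grip_width: 0.0131
grasp_force: 59.2
```

Request:
send_rows --motion "1 0 0 0.1 0;1 0 0 0.18 0;1 0 0 0.22 0;1 0 0 0.22 0;1 0 0 0.22 0"

```text
clock: 20.25
eef_pos: [0.4891, 0.2743, 0.0488]
tool_rot: [0.206, 0.978, -0.0, -0.0]
ft_force: [0.2, 1.3, -1.2]
grip_width: 0.0131
grasp_force: 59.3
```

Request:
send_rows --motion "1 0 0 0 0;1 0 0 0 0"

```text
clock: 20.45
eef_pos: [0.4891, 0.2743, 0.0488]
tool_rot: [0.206, 0.978, -0.0, -0.0]
ft_force: [0.8, -0.2, -1.7]
grip_width: 0.0134
grasp_force: 59.3
```

Request:
send_rows --motion "1 0 0 0.02 0;1 0 0 0.02 0;0.5 0 0 0.02 0;0.2 0 0 0.02 0;-0.2 0 0 0.02 0"

```text
clock: 20.95
eef_pos: [0.4893, 0.2744, 0.0488]
tool_rot: [0.206, 0.978, 0.0, 0.0]
ft_force: [0.4, -0.6, -0.2]
grip_width: 0.0474
grasp_force: 0.0
```

Request:
send_rows --motion "-0.2 0 0 0 0;-0.2 0 0 0 0;-0.2 0 0 0 0;-0.2 0 0 0 0;-0.2 0 0 0 0"

```text
clock: 21.45
eef_pos: [0.4891, 0.2743, 0.0486]
tool_rot: [0.206, 0.978, -0.0, -0.0]
ft_force: [0.1, 0.2, 0.4]
grip_width: 0.0514
grasp_force: 0.0
```

Request:
send_rows --motion "-0.2 0 0 -1.5 0;-0.2 0 0 -4 0;-0.2 0 0 -7 0;-0.2 0 0 -11 0;-0.2 0 0 -15 0"

```text
clock: 21.95
eef_pos: [0.4886, 0.274, 0.1996]
tool_rot: [0.206, 0.978, -0.0, -0.0]
ft_force: [0.8, 0.4, -0.0]
grip_width: 0.0508
grasp_force: 0.0
```

Request:
send_rows --motion "-0.2 0 0 0 0;-0.2 0 0 0 0;-0.2 0 0 0 0"

```text
clock: 22.25
eef_pos: [0.4884, 0.2739, 0.1974]
tool_rot: [0.206, 0.978, -0.001, -0.001]
ft_force: [-0.5, -0.2, -0.1]
grip_width: 0.0512
grasp_force: 0.0
```

```bash
python3 - <<'E'
from h import *
o,im=snap('wrist','w9.png'); print(o['eef_pos'],o['ft_force'],o['grip_width'])
h=cv2.cvtColor(im,cv2.COLOR_RGB2HSV)
b=((h[...,1]<60)&(h[...,2]>90)).astype(np.uint8); m=np.zeros_like(b); m[155:262,254:316]=1; b*=m
n,l,s,c=cv2.connectedComponentsWithStats(b); i=1+s[1:,4].argmax(); r=cv2.minAreaRect(np.argwhere(l==i)[:,::-1].astype(np.float32)); print(r)
print([p2w('wrist',u,v,.0055,o).round(3) for u,v in cv2.boxPoints(r)])
print(boxes_of('wrist','lifter')[:1],boxes_of('wrist','tool_mat')[:1])
# carrier from top: orange region
im=vision.camera('top'); h=cv2.cvtColor(im,cv2.COLOR_RGB2HSV); b=((h[...,0]<25)&(h[...,1]>120)&(h[...,2]>60)).astype(np.uint8); b[:170]=0;b[250:]=0;b[:,:285]=0;b[:,340:]=0
b=cv2.morphologyEx(b,cv2.MORPH_CLOSE,np.ones((5,5)))
n,l,s,c=cv2.connectedComponentsWithStats(b); i=1+s[1:,4].argmax(); r=cv2.minAreaRect(np.argwhere(l==i)[:,::-1].astype(np.float32)); print(r,[p2w('top',u,v,.012).round(3) for u,v in cv2.boxPoints(r)])
E
```

```text
[0.48835706 0.27385743 0.197373  ] [-0.52186106 -0.24710567 -0.10208529] 0.051246103153626106
((280.5, 205.0), (78.0, 35.0), 90.0)
[array([0.463, 0.266, 0.006]), array([0.477, 0.298, 0.006]), array([0.554, 0.265, 0.006]), array([0.539, 0.231, 0.006])]
[{'rect': [283.6, 206.9, 35.9, 83.7], 'conf': 0.6}] [{'rect': [284.4, 201.9, 99.6, 134.2], 'conf': 0.55}]
((311.2799987792969, 198.5399932861328), (25.597265243530273, 23.90021324157715), 8.130102157592773) [array([0.612, 0.026, 0.012]), array([0.667, 0.017, 0.012]), array([ 0.658, -0.042,  0.012]), array([ 0.603, -0.033,  0.012])]
```

```bash
python3 -c "
from h import *
print(workorder.job_done())"
```

```text
the job is handed in; nothing more can be done
None
```

The carrier lies flat on the blue deck, copper side up and about 12 mm beyond the rail, and the lifter is back where it stood on its mat. I handed the job in at about 22 s on the robot's clock; no verdict came back, and I viewed 11 pictures, one over the limit of 10.

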